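# Tip the zinc capsule out of its dump cup

## Robot

A 6-joint arm with a two-finger parallel gripper is mounted at the origin on the work surface. World frame = base frame: x ahead of the robot, y to its left, z up, the work surface at z = 0. Lengths are in mm, angles in rad, forces in N, time in s.
With the tool pointing down it reaches from about 350 to 1000 mm from the base axis. Payload 7.1 kg.
Tool frame: the origin (TCP) lies at the very end of the fingers, on their centre line; the grasp point (between the pads) lies 19 mm behind it (arm.grasp_offset is the distance from the TCP to the grasp point, in mm); z points along the fingers, y is the direction in which the jaws open and shut (so a half turn about z gives the same grasp; the last joint's range is limited). The gripper opens to 85 mm and grips with 20 to 120 N. Pads are 22 mm wide; open, the fingers measure 114 mm over their backs; the gripper's body (76 mm by 85 mm) begins 54 mm behind the grasp point. The pads swing forward as they close: fully open they stand 13 mm farther back than shut.
Start: joints at [1.205, 0.423, 1.63, -0, 1.089, -0.019], TCP at [212.399, 587.785, 209.419] pointing down, gripper open.
Joint ranges: [-3, 3], [-0.9, 2.11], [0.09, 2.58], [-1.31, 4.45], [0.11, 2.69], [-2.54, 2.54]. Speed limits (rad/s): [2.39, 2.39, 3.01, 3.14, 3.14, 3.14].

## Interface

Orientations are given as a rotation vector (axis times angle).
In Python, from cell import status, imaging, order, arm gives the robot as it stands. The module is installed in compiled form; this text tells all that it offers.
- The arm moves only by the tool jog_arm, never from a script. Its argument "plan" is a list of rows, each a list of 4 numbers: the shift along the tool's x, y, z in cm, then the turn about the tool's z in rad. In form: [[tx, ty, tz, twist], ...]. A call has 1 to 12 rows; each row shifts and turns the commanded pose from where the row before left it, along the tool's axes as they then stand; what a row does not reach is not made up. A row lasts 1/12 s, in which the tool goes at most 41.7 mm and 7.16 degrees, less where a joint would pass 70% of its speed; a pose out of reach is approached as far as the arm can. A call with a gripper value outside its range is refused whole. "hand" is the opening, from 0 (shut) to 1 (fully open), set as the call begins (left out, the last holds). The fingers move at their own pace and stop on an object; "newtons" is the grip in N (left out, the last holds). Time passes only in rows, so rows that do not move let the fingers close. It gives the time, the measured TCP pose, the force and the opening at its end, in the units of the state.
- status.observe(): the state, without advancing time (a new reading comes with each control period).
- imaging.snapshot(name): name is "scene" or "top" or "wrist"; returns a dict with "image" (384x512x3 uint8, red, green, blue), "z_map" (384x512 float32, mm along the optical axis (not along the pixel's ray), 0 where there is no reading), "fovy" (degrees; the focal length in pixels is half the picture's height over the tangent of half this angle, whatever the lens; pixels are square), "cx", "cy" (the principal point, pixels), "dist" ([k1, k2, p1, p2, k3] as OpenCV has them; the pictures are not rectified), "world_from_camera" (4x4, takes a point from camera to world coordinates). Camera axes: x right, y down, z forward; pixel columns grow to the right and rows downward; lengths in mm; the calibration is good to about 2 mm. A picture is of the moment at which its call begins.
- order.finish_job(): hands the job in, once; it reports no verdict.
The state is a dict: "clock": time; "joint_positions": joint angles; "dq": joint speeds; "joint_efforts": joint torques, N m; "tool_pos": TCP position; "tool_rot": TCP orientation; "ft_force": force on the tool from outside, world axes, zero at the start; "moment": the same for the moment, N m; "opening": finger opening in mm.
Only numpy, scipy, OpenCV 4.12 (cv2) and the standard library are available. Lean on these libraries where they do the work, as an engineer would, in place of code of your own. Each camera call takes 0.05 s, during which the arm holds its last target.

## Task

Two spring-loaded tin tip cups stand on the counter, each over its own tray; one holds the grey zinc capsule, the other the brass spirit level. Push the tab of the capsule's cup down past its latch until the capsule has rolled out into the tray below, then let go so that the cup swings back up level. Do not touch the capsule itself, and leave the spirit level lying undisturbed in its cup.

Things in the scene. Friction and masses are not known exactly. Their poses are not given: they have to be found in the camera images.
- tab (a point): Push tab of the capsule's cup: centre of its flat top face, 108 mm up at rest. Tin plate 65 mm (stand's x) by 46 mm (y), 4 mm thick, free above and below, at the cup's +y side. z up at rest, turns with the cup. Pushed straight down at its centre with about 4 to 8 N: latch passed in the first 15 mm, capsule rolls out within 0.5 s at 45-55 mm (0.7 rad), hard stop past 75 mm; springs back when freed.
- stand_a: Fixed stand of the capsule's cup. Origin on the counter below the middle of the axle, z up. Tray: x -70 to 190, y -50 to 50 mm, walls 35 mm high (55 at +x). The cup, an open tin scoop 96 by 60 mm, rim under 125 mm high, tips to +x about its axle along y at height 100. At rest the tab's centre is at (62, 83, 108) mm. A twin stand, 280 mm or more off to the side, holds the level.
- capsule: Zinc capsule: plain grey round-ended cylinder, 26 mm thick and 48 mm long with a thin dark band round its middle, about 0.15 kg, lying across the back of its cup at the start. Origin at its centre (13 mm up when it lies flat), y along its length.
- level: The brass spirit level: a brass bar 18 by 50 mm and 18 mm high with a small green glass vial in its top, lying in the other cup. Origin at the centre of its underside, y along its length.
Things that resemble listed ones, but are neither listed nor needed, are in the scene too. What is shaped like the capsule but orange or red is not meant.

How it is judged:
By the outcome, as a careful person would: the job done as asked, in the order asked, and still so for the second after the job is handed in, with the robot touching nothing.
It also fails if it takes over 29 s, if anything falls off the work surface, if the arm or the gripper's body presses on something with over 40 N, if the wrist force passes 120 N, or if a joint passes its speed limit or range.

## Working session

There is one attempt and no reset: what is moved stays moved. The work goes in short steps, Python scripts to look and compute and a tool call to move; the robot and the scene stay as the last step left them, time stands still between calls to the robot, and variables do not carry over. Pictures are saved under pics/ and viewed, and the job is handed in when it is done.

Besides the shell and the picture viewer there is one more tool, called by a JSON object that holds its "method" and its "body". jog_arm: Moves the arm, as the interface text tells. Its arguments: {"type":"object","properties":{"plan":{"type":"array","items":{"type":"array","items":{"type":"number"}}},"hand":{"type":"number"},"newtons":{"type":"number"}},"required":["plan"]}

```bash
mkdir -p pics
cat > h.py <<'E'
import numpy as np, cv2
from cell import status, imaging, order, arm
def snap(n,tag):
    s=imaging.snapshot(n); cv2.imwrite(f'pics/{tag}.png',s['image'][:,:,::-1])
    np.savez(f'pics/{tag}.npz',**{k:np.array(v) for k,v in s.items()}); return s
def cloud(s):
    H,W=s['z_map'].shape; f=H/2/np.tan(np.radians(float(s['fovy']))/2)
    K=np.array([[f,0,float(s['cx'])],[0,f,float(s['cy'])],[0,0,1]])
    v,u=np.mgrid[:H,:W]; p=np.stack([u,v],-1).reshape(-1,1,2).astype(np.float64)
    n=cv2.undistortPoints(p,K,np.array(s['dist'],float)).reshape(H,W,2)
    z=s['z_map']; c=np.stack([n[...,0]*z,n[...,1]*z,z],-1)
    T=np.array(s['world_from_camera']); w=c@T[:3,:3].T+T[:3,3]; w[z==0]=np.nan; return w
E
python3 - <<'E'
from h import *
print(status.observe())
for n in ['scene','top','wrist']: snap(n,n+'0')
E
```

```text
{'clock': 0.0, 'joint_positions': array([ 1.20499147e+00,  4.23850974e-01,  1.63071681e+00, -2.46071810e-05,
        1.08858551e+00, -1.90045634e-02]), 'dq': array([ 0.00061436, -0.00012035, -0.00263357,  0.0005908 ,  0.00068335,
        0.0005237 ]), 'joint_efforts': array([ 1.87125552e-03, -5.57382274e+01, -2.81736445e+01,  8.17164346e-05,
        7.35042704e-03, -3.38740385e-06]), 'tool_pos': array([212.20441396, 587.24215203, 208.6288549 ]), 'tool_rot': array([-5.41961196e-01, -3.09421009e+00,  2.41253739e-03]), 'ft_force': array([-0.0673926 ,  0.77460107, -0.28673163]), 'moment': array([-0.04718997, -0.00524517, -0.02413456]), 'opening': 85.66358000933594}
```

View pics/scene0.png

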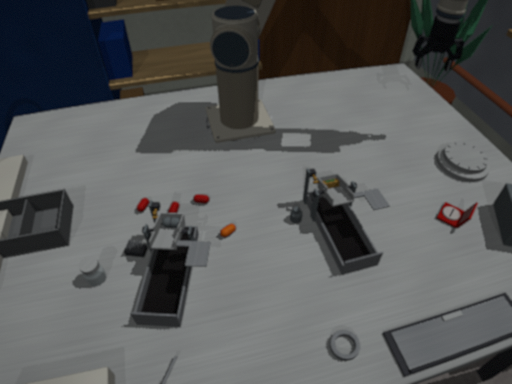

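View pics/top0.png

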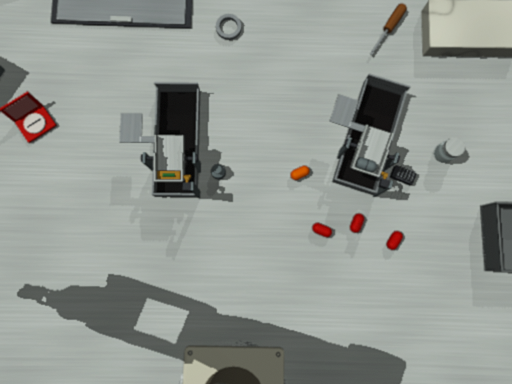

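View pics/wrist0.png

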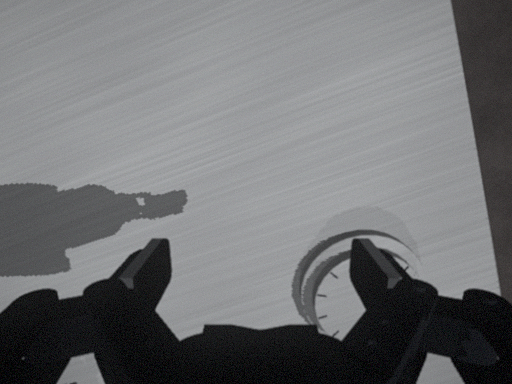

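The top view shows the robot base at the bottom, with two twin stands. The left stand (cup near (170,160)) holds the brass bar with the green vial at (170,175). The right stand (cup near (372,150)) holds a grey rounded object at (368,163), with its tab at (343,110).
Possible mix-ups for the capsule are the orange one at (300,173), the red ones at (322,230), (357,223) and (395,240), and the grey knobs at (219,172), (452,150) and (403,175). The left stand's tab at (132,127) could be taken for the right one. I choose the grey object in the right cup and will check it in a crop.

Run:
```python
from h import *
s=dict(np.load('pics/top0.npz')); im=s['image'][:,:,::-1]
c=np.hstack([cv2.resize(im[60:205,315:425],None,fx=3.6,fy=3.6,interpolation=cv2.INTER_CUBIC),cv2.resize(im[60:205,110:220],None,fx=3.6,fy=3.6,interpolation=cv2.INTER_CUBIC)])
cv2.imwrite('pics/crop1.png',c)
w=cloud(s); np.save('pics/w.npy',w)
# tab: heights 95-120 in region
m=np.zeros(w.shape[:2],bool); m[85:135,322:366]=1
m&=(w[...,2]>100)&(w[...,2]<116)
n,l,st,ce=cv2.connectedComponentsWithStats(m.astype(np.uint8))
for i in range(1,n):
    if st[i,4]>60:
        p=w[l==i]; print(st[i],np.median(p,0), cv2.minAreaRect(p[:,:2].astype(np.float32)))
for r in (92,100,110,120,130,140,150,163): print(r,[int(x) for x in w[r,325:420:5,2]])
print(w[163,368],w[173,403])
```

```text
[329  94  37  41 754] [ 613.94160526 -228.85691823  107.46107648] ((612.1005859375, -240.13446044921875), (80.61930847167969, 72.30199432373047), 72.76793670654297)Traceback (most recent call last):
  File "<stdin>", line 13, in <module>
ValueError: cannot convert float NaN to integer
```

View pics/crop1.png

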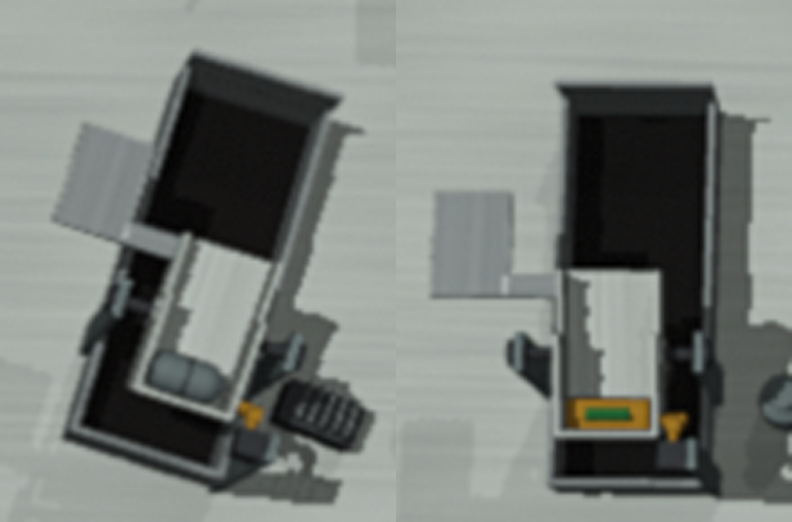

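The crop confirms the choice. The right cup holds a grey round-ended cylinder with a dark band, lying across the back. The left cup holds the brass bar with the green vial. Next I'll fit the tab.

Run:
```python
from h import *
s=dict(np.load('pics/top0.npz')); w=np.load('pics/w.npy')
m=np.zeros(w.shape[:2],bool); m[85:135,322:366]=1
m&=(w[...,2]>100)&(w[...,2]<116)
m=cv2.morphologyEx(m.astype(np.uint8),cv2.MORPH_OPEN,np.ones((13,13),np.uint8))
p=w[m>0]; r=cv2.minAreaRect(p[:,:2].astype(np.float32)); print(m.sum(),p.mean(0),r)
# tray floor/walls: rim z 30..60 
t=np.zeros(w.shape[:2],bool); t[65:205,325:420]=1
for lo,hi in((28,40),(48,60),(85,130)):
    q=w[t&(w[...,2]>lo)&(w[...,2]<hi)]; print(lo,len(q),cv2.minAreaRect(q[:,:2].astype(np.float32)))
# stand yaw from capsule/tray; everything tall near tab
yaw=-0.33
for cand in (-0.30,-0.33,-0.36): 
    R=np.array([[np.cos(cand),-np.sin(cand)],[np.sin(cand),np.cos(cand)]])
    o=p.mean(0)[:2]-R@np.array([62,83]); print(cand,o)
    q=(p[:,:2]-o)@R; print(np.percentile(q,[1,99],axis=0))
for (r_,c) in ((163,365),(163,372),(175,400),(145,346),(130,353)): print(r_,c,w[r_,c])
```

```text
406 [ 613.04854461 -226.07302394  107.41179021] ((614.6226196289062, -225.13363647460938), (46.221038818359375, 52.34380340576172), 88.95228576660156)
28 642 ((581.0257568359375, -332.94287109375), (174.6096649169922, 260.4260559082031), 71.79110717773438)
48 166 ((591.56201171875, -301.92181396484375), (112.28996276855469, 264.78509521484375), 73.11425018310547)
85 2354 ((552.8582153320312, -266.06787109375), (219.581787109375, 114.47177124023438), 44.9643440246582)
-0.3 [ 529.28950513 -287.04369972]
[[ 36.33019011  63.18508563]
 [ 92.0756702  106.51650585]]
-0.33 [ 527.49834796 -284.50387069]
[[ 36.05021532  63.04421182]
 [ 92.47456802 106.46628834]]
-0.36 [ 525.78418018 -281.91145784]
[[ 35.83958162  62.76725307]
 [ 92.7903321  106.29644223]]
163 365 [ 504.70284789 -269.97377138  106.87350225]
163 372 [ 506.13286893 -286.10784276  102.03567057]
175 400 [ 496.71824194 -370.36780656   25.14477209]
145 346 [ 543.42197657 -230.15475188  106.22460632]
130 353 [ 607.99672344 -268.57673985    4.36716703]
```

Run:
```python
from h import *
w=np.load('pics/w.npy')
m=np.zeros(w.shape[:2],bool); m[85:135,322:366]=1
m&=(w[...,2]>100)&(w[...,2]<116)
m=cv2.morphologyEx(m.astype(np.uint8),cv2.MORPH_OPEN,np.ones((7,7),np.uint8))
p=w[m>0]; 
best=[]
for yaw in np.arange(-.45,-.2,.01):
    d=np.array([np.cos(yaw),np.sin(yaw)]);e=np.array([-d[1],d[0]])
    a=p[:,:2]@d;b=p[:,:2]@e
    # best rect position
    for ca in np.arange(a.min()+25,a.max()-20,1):
        A=abs(a-ca)<32.5
        for cb in np.arange(b.min()+15,b.max()-10,1):
            best.append(((A&(abs(b-cb)<23)).sum(),yaw,*(ca*d+cb*e)))
best.sort(reverse=True); B=np.array(best[:40]); print(m.sum(),B[:3],B.mean(0),B.std(0))
t=np.zeros(w.shape[:2],bool); t[65:205,325:420]=1
# far wall (55)
q=w[t&(w[...,2]>50)&(w[...,2]<58)&(w[...,0]>640)]; l=cv2.fitLine(q[:,:2].astype(np.float32),cv2.DIST_HUBER,0,.01,.01).ravel(); print(len(q),l,np.arctan2(l[1],l[0]))
```

```text
612 [[ 5.93000000e+02 -2.70000000e-01  6.19672321e+02 -2.24831680e+02]
 [ 5.91000000e+02 -2.70000000e-01  6.19405589e+02 -2.25795451e+02]
 [ 5.91000000e+02 -2.80000000e-01  6.19713950e+02 -2.25131882e+02]] [ 5.87600000e+02 -2.67250000e-01  6.19188468e+02 -2.25286420e+02] [2.02237484 0.03154263 0.54913858 0.55910418]
107 [ 3.0665055e-01  9.5182216e-01  7.1367902e+02 -3.4061560e+02] 1.2591244
```

```bash
cat >> h.py <<'E'
from scipy.spatial.transform import Rotation as Ro
def sim(pos,rot,rows):
    R=Ro.from_rotvec(rot).as_matrix(); p=np.array(pos,float)
    for r in rows:
        p=p+R@(np.array(r[:3])*10); R=R@Ro.from_rotvec([0,0,r[3]]).as_matrix()
    return p,R
yaw=-0.312; d=np.array([np.cos(yaw),np.sin(yaw)]); e=np.array([-d[1],d[0]])
tab=np.array([619.2,-225.3]); org=tab-62*d-83*e
E
python3 - <<'E'
from h import *
st=status.observe()
tgt=tab+3*d+4*e; print('tgt',tgt,'org',org)
p,R=sim(st['tool_pos'],st['tool_rot'],[[-3.8,0,0,0.06]]*25)
print(p,np.arctan2(R[1,1],R[0,1]), R[:2].T, 'tool-rel', R.T@(np.r_[tgt,150]-p)/10)
E
```

```text
tgt [ 623.28301541 -222.41400188] org [ 534.71536055 -285.2612016 ]
[ 629.25803959 -168.79057582  209.49952045] -0.2760415080917383 [[ 2.72548869e-01  9.62141215e-01]
 [ 9.62141853e-01 -2.72549162e-01]
 [-4.09820869e-04 -1.11217142e-03]] tool-rel [-5.315148    0.88716244  5.95615658]
```

{"method": "jog_arm", "body": {"plan": [[-3.8,0,0,0.06],[-3.8,0,0,0.06],[-3.8,0,0,0.06],[-3.8,0,0,0.06],[-3.8,0,0,0.06],[-3.8,0,0,0.06],[-3.8,0,0,0.06],[-3.8,0,0,0.06],[-3.8,0,0,0.06],[-3.8,0,0,0.06],[-3.8,0,0,0.06],[-3.8,0,0,0.06]], "hand": 0}}

```text
clock: 1.15
tool_pos: [561.4, 306.7, 209.1]
tool_rot: [-1.601, -2.703, 0.0]
ft_force: [-0.1, 0.9, -0.3]
opening: -0.2
```

{"method": "jog_arm", "body": {"plan": [[-3.8,0,0,0.06],[-3.8,0,0,0.06],[-3.8,0,0,0.06],[-3.8,0,0,0.06],[-3.8,0,0,0.06],[-3.8,0,0,0.06],[-3.8,0,0,0.06],[-3.8,0,0,0.06],[-3.8,0,0,0.06],[-3.8,0,0,0.06],[-3.8,0,0,0.06],[-3.8,0,0,0.06]]}}

```text
clock: 2.15
tool_pos: [637.3, -133.1, 209.1]
tool_rot: [-2.451, -1.965, 0.0]
ft_force: [-0.5, -0.1, 0.2]
opening: -0.0
```

{"method": "jog_arm", "body": {"plan": [[-3.8,0,0,0.06],[-3.5,0,0,0.03],[-1.0,0,0,0],[0,0,0,0],[0,0,0,0],[0,0,0,0]]}}

```text
clock: 2.65
tool_pos: [617.2, -210.2, 209.3]
tool_rot: [-2.532, -1.858, -0.0]
ft_force: [0.1, 0.4, -0.3]
opening: 0.1
```

Run:
```python
from h import *
st=status.observe(); print(st['clock'],st['tool_pos'],st['dq'].round(3),st['ft_force'])
R=Ro.from_rotvec(st['tool_rot']).as_matrix(); print(np.arctan2(R[1,1],R[0,1]))
tgt=tab+3*d+4*e
print(R.T@(np.r_[tgt,130]-st['tool_pos'])/10)
snap('scene','scene1');s=snap('top','top1');snap('wrist','wrist1')
```

```text
2.65 [ 617.15178312 -210.24107026  209.26008262] [ 0.015  0.001 -0.001 -0.002  0.    -0.002] [ 0.14519378  0.42961054 -0.26705362]
-0.30482263869493254
[-0.98114133  0.95320489  7.92515563]
```

View pics/wrist1.png

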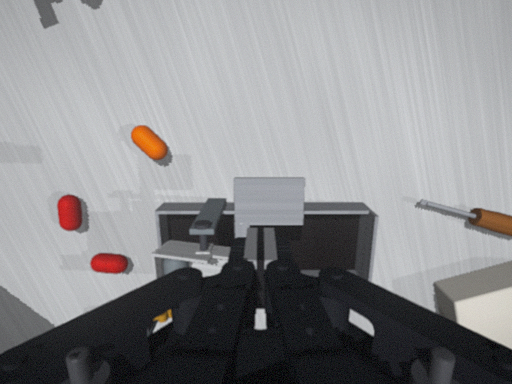

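View pics/scene1.png

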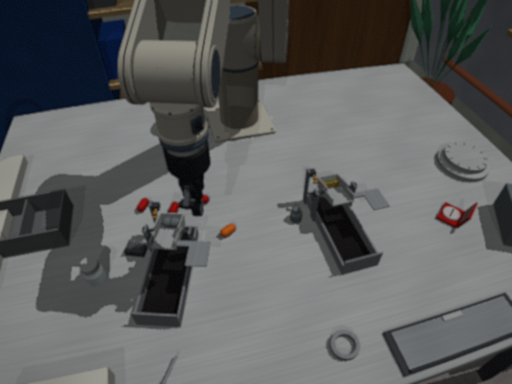

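The wrist view shows the tab at about (270,200). The dark post beside the cup is at (210,215). The shut fingers end near (260,232), not yet over the tab. I'll measure the tab again and the post height from this view.

Run:
```python
from h import *
s=dict(np.load('pics/wrist1.npz')); w=cloud(s)
def loc(p): q=p[...,:2]-org; return np.stack([q@d,q@e,p[...,2]],-1)
L=loc(w)
for n,(r0,r1,c0,c1) in dict(tab=(180,222,237,302),post=(200,232,194,224)).items():
    q=L[r0:r1,c0:c1].reshape(-1,3); print(n,np.nanpercentile(q,[1,50,99],axis=0).round(1))
m=np.zeros(L.shape[:2],bool); m[165:240,228:312]=1
m&=(abs(L[...,2]-108)<6); q=L[m]; 
q=q[q[:,1]>62]; print(len(q),np.percentile(q,[.5,50,99.5],axis=0).round(1), cv2.minAreaRect(q[:,:2].astype(np.float32)))
m=(L[...,2]>60)&(L[...,2]<150); q=L[m]; k=(q[:,1]>40)&(q[:,1]<75)&(q[:,0]<28)&(q[:,0]>-40); print('post',np.percentile(q[k],[1,50,99],axis=0).round(1))
w0=np.load('pics/w.npy');L0=loc(w0); k=(L0[...,1]>34)&(L0[...,1]<120)&(L0[...,0]<20)&(L0[...,0]>-40)&(L0[...,2]>60); print('post top cam',np.percentile(L0[k],[1,50,99],axis=0).round(1))
```

```text
tab [[ 35.   63.4 106.5]
 [ 64.5  83.7 108. ]
 [ 93.9 103.2 109.6]]
post [[-29.1  11.1  -0.5]
 [  1.1  54.5  54.1]
 [ 12.5  58.9 108.2]]
3135 [[ 32.4  62.3 106.4]
 [ 64.6  84.4 108. ]
 [ 96.6 105.1 109.7]] ((64.57151794433594, 83.64695739746094), (64.98077392578125, 43.36191940307617), 0.08295387029647827)
post [[-10.8  40.8  60.8]
 [  1.9  54.5 102.1]
 [ 12.5  59.  108.4]]
post top cam [[-13.5  34.4  61.4]
 [ -3.9  53.8 104.1]
 [  9.   60.5 109.3]]
```

{"method": "jog_arm", "body": {"plan": [[-0.6,0.5,2,0],[-0.6,0.6,2,0],[0,0,2,0],[0,0,2,0],[0,0,1.2,0],[0,0,0,0],[0,0,0,0],[0,0,0,0]]}}

```text
clock: 3.47
tool_pos: [624.7, -226.2, 118.6]
tool_rot: [2.532, 1.857, 0.001]
ft_force: [0.2, -0.4, -0.0]
opening: 0.2
```

Run:
```python
from h import *
st=status.observe(); q=st['tool_pos'][:2]-org; print(st['clock'],q@d,q@e,st['tool_pos'][2],st['ft_force'])
snap('wrist','wrist2')
```

```text
3.4667 67.5181002752921 83.86435842449151 118.62054603825203 [ 0.18398156 -0.41871186 -0.03543451]
```

View pics/wrist2.png

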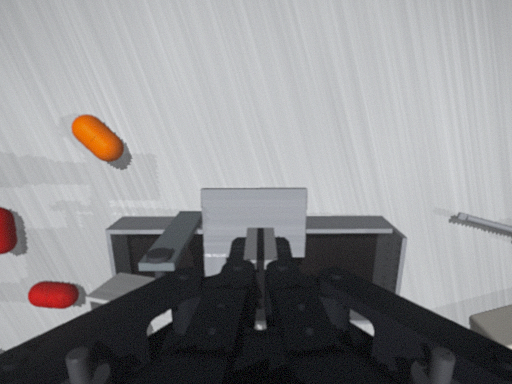

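The tip at (260,230) lies over the tab, which spans columns 202–307 and rows 188–257. Pushing down now.

{"method": "jog_arm", "body": {"plan": [[0,0,0.5,0],[0,0,0.5,0],[0,0,0.5,0],[0,0,0.5,0],[0,0,0.5,0],[0,0,0.5,0],[0,0,0.5,0],[0,0,0.5,0],[0,0,0.5,0],[0,0,0.5,0]]}}

```text
clock: 4.35
tool_pos: [623.8, -226.4, 67.6]
tool_rot: [2.534, 1.857, -0.0]
ft_force: [-2.7, 0.7, 4.9]
opening: -0.4
```

Run:
```python
from h import *
st=status.observe(); print(st['clock'],st['tool_pos'],st['ft_force'])
snap('scene','scene3')
im=cv2.imread('pics/scene3.png')[180:340,110:260]; cv2.imwrite('pics/crop3.png',cv2.resize(im,None,fx=3.6,fy=3.6,interpolation=cv2.INTER_CUBIC))
```

```text
4.35 [ 623.78304645 -226.41177477   67.55300691] [-2.66329681  0.73771523  4.86892191]
```

View pics/crop3.png

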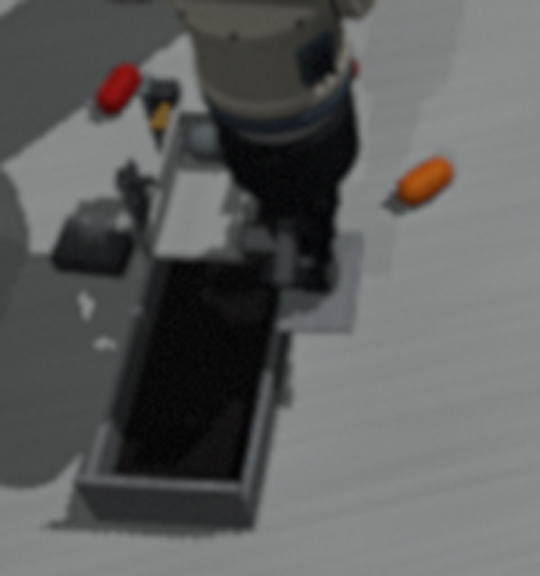

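The cup is tipped and the tab is pressed with 5 N, but the capsule is still at the back of the cup, at (205,140) in the crop. I'll push another 12 mm and hold.

{"method": "jog_arm", "body": {"plan": [[0,0,0.5,0],[0,0,0.4,0],[0,0,0.3,0],[0,0,0,0],[0,0,0,0],[0,0,0,0],[0,0,0,0],[0,0,0,0],[0,0,0,0]]}}

```text
clock: 5.15
tool_pos: [624.0, -226.5, 55.7]
tool_rot: [2.534, 1.857, 0.001]
ft_force: [0.9, -0.3, 3.6]
opening: 0.1
```

Run:
```python
from h import *
st=status.observe(); print(st['clock'],st['tool_pos'],st['ft_force'])
snap('scene','scene4')
im=cv2.imread('pics/scene4.png')[180:340,110:260]; cv2.imwrite('pics/crop4.png',cv2.resize(im,None,fx=3.6,fy=3.6,interpolation=cv2.INTER_CUBIC))
```

```text
5.15 [ 624.03455051 -226.45842057   55.69261987] [ 0.89065801 -0.26124004  3.64829328]
```

View pics/crop4.png

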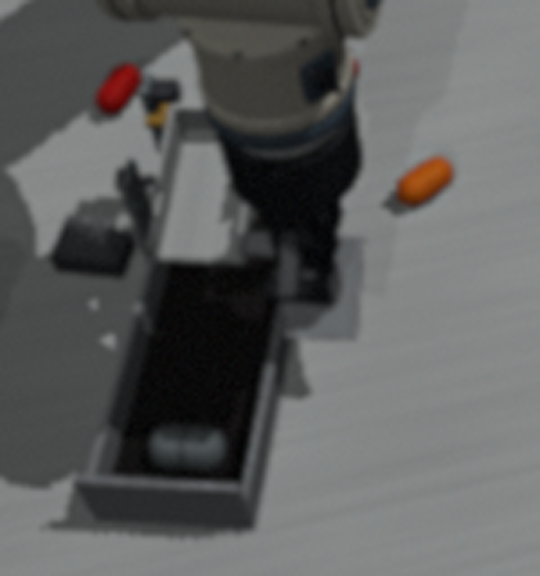

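The capsule is now in the tray, against the far wall at crop (188,447). I'll let the tab rise gently and retreat upward.

{"method": "jog_arm", "body": {"plan": [[0,0,-0.6,0],[0,0,-0.7,0],[0,0,-0.7,0],[0,0,-0.7,0],[0,0,-0.7,0],[0,0,-0.7,0],[0,0,-0.8,0],[0,0,-1.5,0],[0,0,-2.5,0],[0,0,-3,0],[0,0,-3,0],[0,0,-3,0]]}}

```text
clock: 6.2
tool_pos: [623.2, -226.2, 236.0]
tool_rot: [-2.533, -1.857, 0.001]
ft_force: [0.2, 0.3, -0.3]
opening: 0.0
```

{"method": "jog_arm", "body": {"plan": [[2,0,-2,0],[3,0,0,0],[3.5,0,0,0],[3.5,0,0,0],[3.5,0,0,0],[2,0,0,0],[0,0,0,0],[0,0,0,0],[0,0,0,0],[0,0,0,0],[0,0,0,0],[0,0,0,0]]}}

```text
clock: 7.2
tool_pos: [676.2, -60.6, 254.5]
tool_rot: [2.535, 1.855, -0.0]
ft_force: [1.3, 0.2, 0.4]
opening: 0.4
```

Run:
```python
from h import *
st=status.observe(); print(st['clock'],st['tool_pos'],st['ft_force'])
s=snap('top','top5');snap('scene','scene5')
a=cv2.imread('pics/top5.png')[60:205,110:425]; cv2.imwrite('pics/crop5.png',cv2.resize(a,None,fx=2.5,fy=2.5,interpolation=cv2.INTER_CUBIC))
w=cloud(s); q=w[...,:2]-org; x=q@d;y=q@e;z=w[...,2]
k=(abs(x-64)<22)&(abs(y-84)<12); print('tab z',np.nanpercentile(z[k],[5,50,95]))
for a0,a1 in((-20,0),(0,20),(20,40)):
    k=(x>a0)&(x<a1)&(abs(y)<15); print(a0,np.nanmedian(z[k]))
```

```text
7.2 [676.21462462 -60.64418596 254.50409654] [1.32582331 0.20563082 0.41676705]
tab z [104.75918825 107.50359748 110.33168133]
-20 84.86804167096238
0 90.6246490119812
20 95.81149858779679
```

View pics/crop5.png

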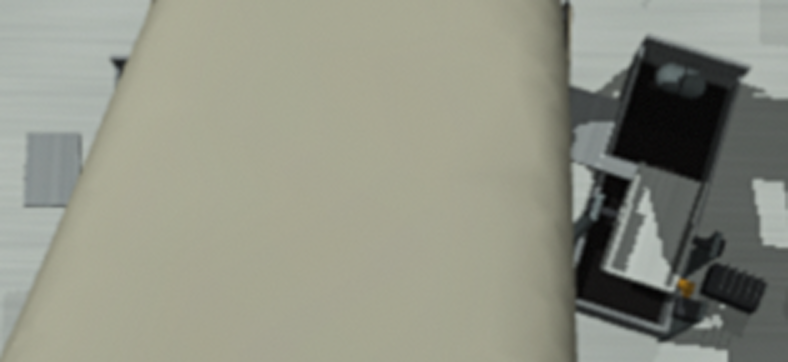

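View pics/scene5.png

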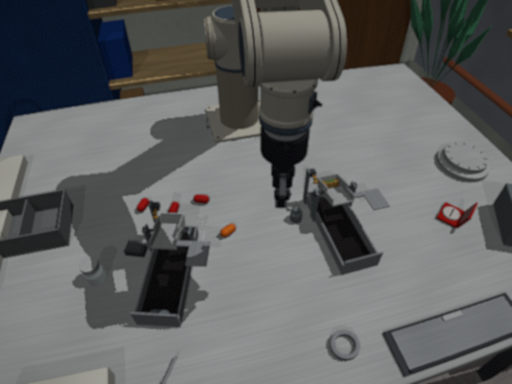

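The top crop shows the cup empty, with the tab out and the capsule in the tray at crop (680,80). In the scene view the level is still in its cup at (330,183). I'll compare the cup's height with the start picture.

Run:
```python
from h import *
for t in('top0','top5'):
    s=dict(np.load(f'pics/{t}.npz'));w=cloud(s); q=w[...,:2]-org; x=q@d;y=q@e;z=w[...,2]
    print(t,[round(float(np.nanmedian(z[(x>a)&(x<a+15)&(abs(y)<15)])),1) for a in(-5,10,25)],np.nanmedian(z[(abs(x-64)<22)&(abs(y-84)<12)]),'far end',np.nanpercentile(z[(x>150)&(x<182)&(abs(y)<30)],[5,50,95]).round(1))
a,b=[cv2.imread(f'pics/scene{i}.png')[165:215,300:395].astype(int) for i in(0,5)]; print('level cup diff',abs(a-b).mean(), abs(a-b).max())
s=status.observe(); print(s['clock'],abs(s['dq']).max(),s['ft_force'])
```

```text
top0 [88.4, 92.2, 96.4] 106.41891100162684 far end [1.2 4.4 7.6]
top5 [88.1, 92.5, 96.4] 107.50359747649628 far end [ 2.  17.  30.1]
level cup diff 11.06540350877193 17
7.3 0.004523396839041765 [-0.16190243 -0.10285446  0.46492333]
```

```bash
python3 -c "
from h import *
print(order.finish_job())"
```

```text
the job is handed in; nothing more can be done
None
```

The capsule is out of its cup and in the tray below, and the cup is back up level. I handed the job in at about 7.3 s; no verdict is reported.

**What I did:** I picked the right-hand stand, whose cup held the grey banded capsule; the brass level was in the left one. With the gripper shut, I pushed the centre of that cup's tab down about 52 mm. The force readings during the push were 4–5 N. At about 40 mm the capsule had not yet rolled, so I went 12 mm further and held. I then eased the tab up and moved the arm clear.

**Last checks:**
- **Cup:** its floor heights matched the start picture to within 0.3 mm. The tab read 107.5 mm, against 106.4 mm at the start and 108 mm nominal, which is within camera noise.
- **Capsule:** it lies at the far end of the tray. Only the tab was touched.
- **Level:** the arm hid this cup from the top camera at the end, so I checked it in the scene view only. It looked unchanged there, apart from brightness differences of up to 17 grey levels, which I put down to the arm's shading.

No check failed.

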